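# Build up the gear cluster on a moped gearbox shaft

## Task

Build up the gear cluster on the gearbox shaft that stands in the vise: slide on the largest gear first, down onto the shaft's shoulder, then the middle gear, then the plain spacer collar, and last the smallest gear, each lying flat on the one below the gears with their hubs up as they lie now. Let go of the finished stack, and leave the other things on the bench where they are.

Things in the scene. Friction and masses are not known exactly. Their poses are not given: they have to be found in the camera images.
- low_gear_mid (a point): the largest of three dark steel gears, lying flat on the bench, hub up. Toothed part 72 mm across, 7 mm thick; on it, centred, a smooth round hub 32 mm across, 5 mm higher (12 mm high in all); through bore 20 mm. The hub is the natural grip. Point: on its axis, half-way up (6 mm above its underside); z up out of the hub. About 200 g.
- second_gear_mid (a point): the middle of three dark steel gears, lying flat on the bench, hub up. Toothed part 56 mm across, 7 mm thick; on it, centred, a smooth round hub 32 mm across, 5 mm higher (12 mm high in all); through bore 20 mm. The hub is the natural grip. Point: on its axis, half-way up (6 mm above its underside); z up out of the hub. About 120 g.
- top_gear_mid (a point): the smallest of three dark steel gears, lying flat on the bench, hub up. Toothed part 42 mm across, 7 mm thick; on it, centred, a smooth round hub 32 mm across, 5 mm higher (12 mm high in all); through bore 20 mm. The hub is the natural grip. Point: on its axis, half-way up (6 mm above its underside); z up out of the hub. About 70 g.
- collar_mid (a point): the spacer collar: a smooth dark steel ring without teeth, 30 mm outside, bore 20 mm, 10 mm high, lying flat on the bench. Point: on its axis, half-way up; z is its axis. About 30 g. (The axle nut is near it in size, but six-sided and bright.)
- shaft_seat (a point): shaft upright and immovable in a grey drill vise, left or right on the bench. Point: on its axis at the top of its 30 mm shoulder, where the lowest gear rests, 78 mm above the bench; z up. Above it the shaft rises 52 mm: 16 mm thick for 40 mm, a 6 mm taper, then a 10 mm thick end. Vise jaws (80 by 90 mm) end 62 mm above the bench, so the space round shoulder and shaft is free.
- axle_nut: bystander: bright chrome hexagonal axle nut, 24 mm across flats, on a 31 mm round flange, 17 mm high. Origin at the centre of its underside.
- valve_tool_mid (a point): bystander: steel valve core tool, a small rod with a knurled 12 mm handle, 87 mm long, lying down. Point near its middle, 6 mm up; x along it.
- foot_peg_mid (a point): bystander: ribbed aluminium foot peg, 94 mm long, 30 mm wide, 23 mm high, lying down. Point near its middle, 10 mm up; x along it.
- grip_mid (a point): bystander: blue hard silicone handlebar grip, 120 mm long, 39 mm thick, lying down at the far left. Point at its middle; x along it.
- pump_bottle: bystander: empty white plastic push dispenser bottle standing at the far right, 66 mm across, 187 mm tall. Origin at the centre of its underside.
Not all that is in view belongs to the job. Leave any red look-alike of the part that bears top_gear_mid alone.

How it is judged:
By the outcome, as a careful person would: the job done as asked, in the order asked, and still so for the second after the job is handed in, with the robot touching nothing.
It also fails if it takes over 102 s, if anything falls off the work surface, if the arm or the gripper's body presses on something with over 40 N, if the wrist force passes 120 N, or if a joint passes its speed limit or range.

## Robot

A 7-joint arm with a two-finger parallel gripper is mounted at the origin on the work surface. World frame = base frame: x ahead of the robot, y to its left, z up, the work surface at z = 0. Lengths are in m, angles in degrees, forces in N, time in s.
With the tool pointing down it reaches from about 0.425 to 0.95 m from the base axis. Payload 16.7 kg.
Tool frame: the origin (TCP) lies at the very end of the fingers, on their centre line; the grasp point (between the pads) lies 19 mm behind it; z points along the fingers, y is the direction in which the jaws open and shut (so a half turn about z gives the same grasp; the last joint's range is limited). The gripper opens to 94 mm and grips with 3 to 60 N. Pads are 16 mm wide; open, the fingers measure 119 mm over their backs; the gripper's body (75 mm by 177 mm) begins 78 mm behind the grasp point.
Start: joints at [56.866, 24.414, 4.234, 92.017, -1.954, 63.644, -3.845], TCP at [0.281, -0.614, 0.205] pointing down, gripper open.
Joint ranges: [-163.25, 163.25], [-28.42, 122.38], [-70.27, 78.77], [12.13, 141.07], [-58.53, 238.53], [9.26, 117.41], [-156.51, 156.51]. Speed limits (degrees/s): [108.29, 108.29, 136.94, 136.94, 172.46, 172.46, 172.46].

## Interface

Orientations are given as [roll, pitch, yaw] about the fixed x, y, z axes, in that order (R = Rz(yaw) Ry(pitch) Rx(roll)).
In Python, from plant import get_state, grab_frame, job gives the robot as it stands.
- The arm moves only by the tool send_rows, never from a script. Its argument "increments" is a list that holds one entry, the list of rows, each a list of 7 numbers: the shift along the tool's x, y, z in mm, then the turn, a rotation vector about the tool's x, y, z in degrees, then the opening, from 0 (shut) to 1 (fully open). A call has 1 to 20 rows; each row is the pose to reach, as a shift and turn from the pose commanded when the call began, along the tool's axes at that moment; what a row does not reach only later rows make up. A row lasts 1/8 s, in which the tool goes at most 62.5 mm and 10.7 degrees, less where a joint would pass 70% of its speed; a pose out of reach is approached as far as the arm can. A call with a gripper value outside its range is refused whole. The fingers move at their own pace and stop on an object; the grip force is fixed at half the most. Time passes only in rows, so rows that repeat a pose let the fingers close. It gives the time, the measured TCP pose, the force and the opening at its end, in the units of the state.
- get_state(): the state, without advancing time (a new reading comes with each control period).
- grab_frame(name): name is "side" or "top"; returns a dict with "pixels" (420x560x3 uint8, red, green, blue), "fx", "fy", "cx", "cy" (pixels), "origin" and "rotation" of the camera in the world. Camera axes: x right, y up, looking along -z (the intrinsics and any distortion apply to the point x, -y, -z); pixel columns grow to the right and rows downward; lengths in m; the calibration is good to about 2 mm. A picture is of the moment at which its call begins. There is no depth.
- job.sign_off(): hands the job in, once; it reports no verdict.
The state is a dict: "time_s": time; "joint_pos": joint angles; "dq": joint speeds; "joint_torque": joint torques, N m; "tool_pos": TCP position; "tcp_rot": TCP orientation; "force": force on the tool from outside, world axes, zero at the start; "torque": the same for the moment, N m; "opening": opening from 0.0 (shut) to 1.0 (fully open).
Only numpy, scipy, OpenCV 4.12 (cv2) and the standard library are available. Lean on these libraries where they do the work, as an engineer would, in place of code of your own. Each camera call takes 0.05 s, during which the arm holds its last target. There are 200 camera calls.

## Working session

There is one attempt and no reset: what is moved stays moved. The work goes in short steps, Python scripts to look and compute and a tool call to move; the robot and the scene stay as the last step left them, time stands still between calls to the robot, and variables do not carry over. Pictures are saved under pics/ and viewed, about 12 in all and at most 16, crops included, and the job is handed in when it is done.

Besides the shell and the picture viewer there is one more tool, called as name(argument=value, ...) on one line, values as JSON. send_rows: Moves the arm, as the interface text tells. Its arguments: {"type":"object","properties":{"increments":{"type":"array","items":{"type":"array","items":{"type":"array","items":{"type":"number"}}}}},"required":["increments"]}

```bash
mkdir -p pics
cat > h.py <<'E'
import numpy as np, cv2
from plant import get_state, grab_frame, job
def save(f,n,box=None,s=1):
    p=f["pixels"][:,:,::-1]
    if box: p=p[box[1]:box[3],box[0]:box[2]]
    cv2.imwrite(f"pics/{n}.png",cv2.resize(np.ascontiguousarray(p),None,fx=s,fy=s,interpolation=cv2.INTER_CUBIC))
def proj(f,P):
    c=(np.atleast_2d(P)-np.array(f["origin"]))@np.array(f["rotation"])
    return np.c_[f["cx"]+f["fx"]*c[:,0]/-c[:,2], f["cy"]+f["fy"]*c[:,1]/c[:,2]]
def back(f,u,v,z):
    d=np.array(f["rotation"])@np.array([(u-f["cx"])/f["fx"],-(v-f["cy"])/f["fy"],-1])
    o=np.array(f["origin"]); return o+d*(z-o[2])/d[2]
E
python3 - <<'E'
from h import *
for n in("top","side"):
    f=grab_frame(n); save(f,n+"0"); print({k:np.round(v,3).tolist() if not isinstance(v,dict) else v for k,v in f.items() if k!="pixels"})
print(get_state())
E
```

```text
{'fx': 412.075, 'fy': 412.075, 'cx': 274.555, 'cy': 202.248, 'origin': [0.379, -0.006, 1.118], 'rotation': [10.439, 0.085, -90.557]}
{'fx': 394.057, 'fy': 394.057, 'cx': 279.22, 'cy': 207.072, 'origin': [0.414, 0.636, 0.55], 'rotation': [55.042, 0.452, -163.791]}
{'time_s': 0.1, 'joint_pos': array([56.86461244, 24.44489658,  4.23432971, 92.04657742, -1.95415408,
       63.64254821, -3.84485248]), 'dq': array([-0.02579886, -0.09827591,  0.06093898, -0.10891927,  0.01671647,
        0.01408149, -0.04458281]), 'joint_torque': array([ 5.85655405e-03, -9.37476897e+01,  3.67565654e+00, -4.55046201e+01,
       -4.86922462e-02,  1.68958755e-02, -1.66583658e-05]), 'tool_pos': array([ 0.28046038, -0.61357009,  0.20487614]), 'tcp_rot': array([-1.79938421e+02,  5.06022312e-03,  2.45648291e+01]), 'force': array([-0.40653303,  0.09086182,  0.22251027]), 'torque': array([0.00237662, 0.02016494, 0.00315145]), 'opening': 0.999988796839247}
```

```bash
cat >> h.py <<'E'
from scipy.spatial.transform import Rotation as R
_g=grab_frame
def grab_frame(n):
    f=_g(n); f["rotation"]=R.from_euler("xyz",f["rotation"],degrees=True).as_matrix(); return f
E
python3 -c "
import cv2;a=cv2.imread('pics/top0.png');cv2.imwrite('pics/top0b.png',cv2.resize(a,(800,600),interpolation=cv2.INTER_CUBIC))"
```

```text
(no output)
```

View pics/top0.png

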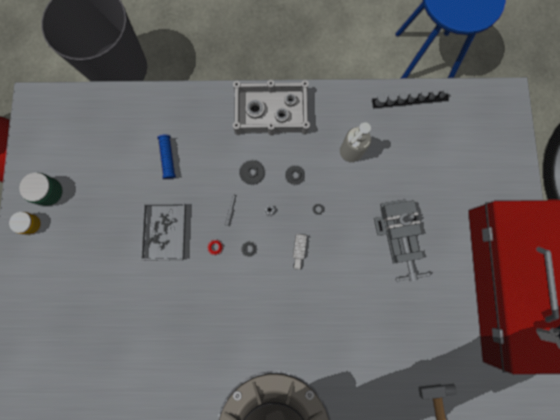

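View pics/side0.png

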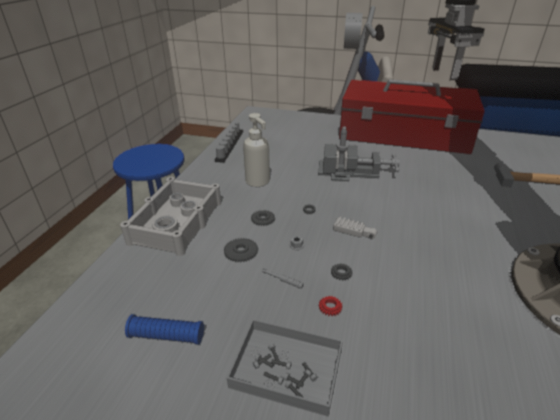

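Run:
```python
from h import *
f=grab_frame("top"); g=grab_frame("side"); np.save("pics/f.npy",f,allow_pickle=True); np.save("pics/g.npy",g,allow_pickle=True)
save(f,"c1",(190,140,440,290),3.2)
p=g["pixels"]
save(g,"c2",(210,110,410,260),4)
t=get_state()["tool_pos"]; print(proj(f,t),proj(g,t))
for n,u,v,z in [("low",252,172,.01),("sec",295,175,.01),("top",249,249,.01),("col",318,209,.01),("red",216,247,.01),("nut",270,210,.017),("shaft",403,215,.13)]:
    P=back(f,u,v,z); print(n,P.round(3),proj(g,P).round(1), np.hypot(*P[:2]).round(3))
```

```text
[[559.98897103 322.04962984]] [[443.7052345   74.31026342]]
low [0.669 0.055 0.01 ] [[241.6 246.6]] 0.671
sec [ 0.659 -0.064  0.01 ] [[263.7 215. ]] 0.662
top [0.456 0.063 0.01 ] [[342.3 268.5]] 0.46
col [ 0.563 -0.125  0.01 ] [[309.8 206.9]] 0.577
red [0.462 0.152 0.01 ] [[331.2 301.4]] 0.487
nut [0.56  0.006 0.017] [[297.7 238.5]] 0.56
shaft [ 0.526 -0.317  0.13 ] [[341.8 129.7]] 0.614
```

View pics/c1.png

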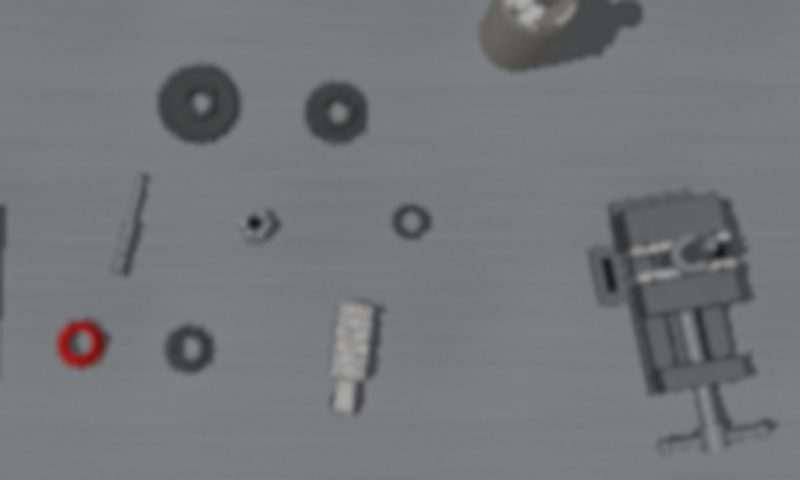

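View pics/c2.png

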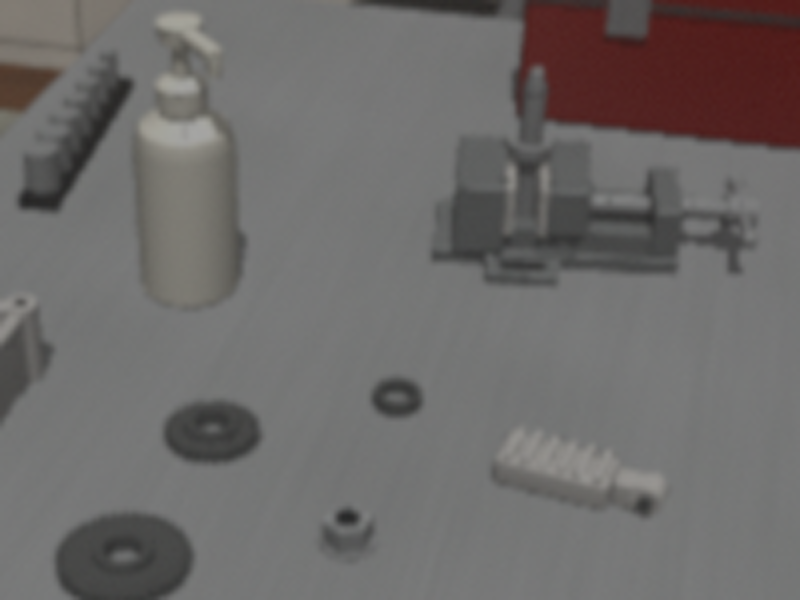

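The job parts, in top-image pixels:
- **Large gear:** (252,172), the biggest dark toothed disc.
- **Middle gear:** (295,175).
- **Small gear:** (249,249), dark. The red look-alike at (216,247) is not it.
- **Collar:** (318,209), a smooth dark ring. The bright hexagon at (270,210) is the nut.
- **Shaft:** tip near (415,216), in the vise.

The gears in the tray at (270,105) are not on the bench, so they are not part of the job. The enlarged crops confirm all of this. Next I'll measure precisely.

```bash
cat > m.py <<'E'
from h import *
from scipy.optimize import least_squares
f=np.load("pics/f.npy",allow_pickle=True).item(); g=np.load("pics/g.npy",allow_pickle=True).item()
def blob(fr,u,v,r,thr):
    gr=cv2.cvtColor(fr["pixels"],cv2.COLOR_RGB2GRAY).astype(float); u,v=int(u),int(v)
    w=gr[v-r:v+r+1,u-r:u+r+1]; bg=np.median(np.r_[w[0],w[-1],w[:,0],w[:,-1]])
    m=(w<bg-thr).astype(np.uint8); 
    n,l,s,c=cv2.connectedComponentsWithStats(m); k=1+np.argmax(s[1:,4]); 
    cn=max(cv2.findContours((l==k).astype(np.uint8),0,1)[0],key=cv2.contourArea)
    (x,y),ax,a=cv2.fitEllipse(cn)
    return np.array([u-r+x,v-r+y]),ax
for n,u,v,r,z,us,vs in [("low",252,172,20,.006,241,249),("sec",295,175,16,.006,263,218),("top",249,249,14,.006,342,271),("col",318,209,11,.005,309,209)]:
    a,sa=blob(f,u,v,r,20); b,sb=blob(g,us,vs,r+2,20)
    P=back(f,*a,z);Q=back(g,*b,z); print(n,a.round(1),np.round(sa,1),"top",P.round(4),"side",b.round(1),np.round(sb,1),Q.round(4))
def tri(a,b,z):
    s=least_squares(lambda p:np.r_[proj(f,[[*p,z]])[0]-a,proj(g,[[*p,z]])[0]-b],[.53,-.32]); return s.x.round(4),s.fun.round(2)
print("tip",tri((415.6,216),(344.3,127.5),.130), "shoulder",tri((404,218),(342.7,147),.078))
print("bottle",back(g,257,181,0))
E
python3 m.py
python3 - <<'E'
from h import *
f=np.load("pics/f.npy",allow_pickle=True).item(); g=np.load("pics/g.npy",allow_pickle=True).item()
a=cv2.resize(f["pixels"][190:250,380:440],(480,480),interpolation=cv2.INTER_CUBIC)
b=cv2.resize(g["pixels"][115:175,313:373],(480,480),interpolation=cv2.INTER_CUBIC)
cv2.imwrite("pics/s1.png",cv2.resize(np.hstack([a,b])[:,:,::-1],(800,400)))
E
```

```text
low [252.  172.1] [24.5 26. ] top [0.6695 0.0555 0.006 ] side [240.6 249.7] [23.4 34.4] [0.6689 0.0609 0.006 ]
sec [294.7 174.9] [19.2 19.8] top [ 0.6603 -0.0632  0.006 ] side [262.6 217.7] [15.3 24.3] [ 0.6599 -0.0583  0.006 ]
top [248.8 248.6] [15.  15.6] top [0.4574 0.064  0.006 ] side [341.2 271.7] [16.1 21.6] [0.4571 0.0686 0.006 ]
col [318.1 208.9] [10.4 12. ] top [ 0.564  -0.1257  0.005 ] side [308.9 209.1] [ 9.4 12.5] [ 0.5645 -0.1224  0.005 ]
tip (array([ 0.5233, -0.3459]), array([-0.75,  0.04,  0.22, -2.02])) shoulder (array([ 0.5238, -0.3342]), array([-0.57,  0.91, -0.71, -1.67]))
bottle [ 0.7289391 -0.2197081  0.       ]
```

View pics/s1.png

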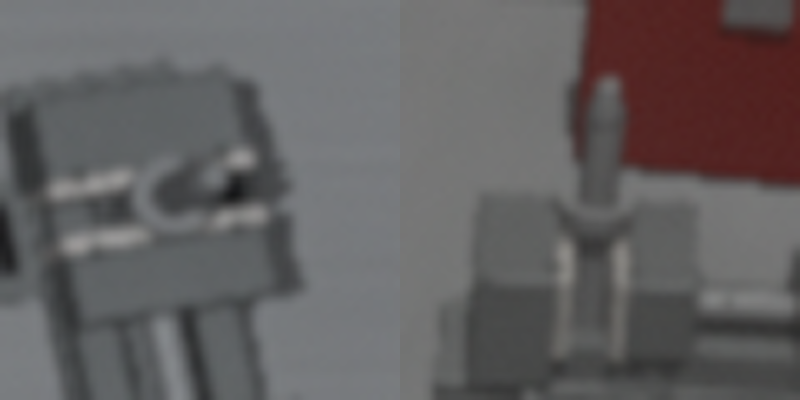

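```bash
cat >> m.py <<'E'
print("----")
for n,u,v,z,b in [("tip",413.8,217,.130,(344.4,127.3)),("sh",406.2,218.9,.078,(342.3,146))]:
    print(n,tri((u,v),b,z),back(f,u,v,z).round(4),back(g,*b,z).round(4))
for p in [(.524,-.34),(.524,-.343)]: print(proj(f,[[*p,.13],[*p,.078]]).round(1).tolist(),proj(g,[[*p,.13],[*p,.078]]).round(1).tolist())
E
python3 m.py | sed -n '/----/,$p'
```

```text
----
tip (array([ 0.5217, -0.342 ]), array([-0.5 , -0.31,  0.49, -1.19])) [ 0.521  -0.3432  0.13  ] [ 0.5219 -0.3341  0.13  ]
sh (array([ 0.5235, -0.3396]), array([-0.63,  0.11,  0.11, -1.52])) [ 0.5238 -0.3412  0.078 ] [ 0.5224 -0.3304  0.078 ]
[[412.4, 215.8], [405.7, 218.8]] [[343.9, 126.3], [342.3, 144.4]]
[[413.6, 215.8], [406.9, 218.8]] [[344.1, 125.9], [342.4, 143.9]]
```

send_rows(increments=[[[0, 0, -60, 0, 0, 0, 0.6], [0, 0, -120, 0, 0, 0, 0.6], [0, 0, -120, 0, 0, 0, 0.6]]])

```text
time_s: 0.57
tool_pos: [0.2813, -0.6155, 0.3307]
tcp_rot: [179.6, -0.0, 24.5]
force: [0.3, -0.3, -1.1]
opening: 0.718
```

send_rows(increments=[[[632, -449, 0, 0, 0, 24.56, 0.6], [632, -449, 0, 0, 0, 24.56, 0.6], [632, -449, 0, 0, 0, 24.56, 0.6], [632, -449, 0, 0, 0, 24.56, 0.6], [632, -449, 0, 0, 0, 24.56, 0.6], [632, -449, 0, 0, 0, 24.56, 0.6], [632, -449, 0, 0, 0, 24.56, 0.6], [632, -449, 0, 0, 0, 24.56, 0.6], [632, -449, 0, 0, 0, 24.56, 0.6], [632, -449, 0, 0, 0, 24.56, 0.6], [632, -449, 0, 0, 0, 24.56, 0.6], [632, -449, 0, 0, 0, 24.56, 0.6], [632, -449, 0, 0, 0, 24.56, 0.6], [632, -449, 0, 0, 0, 24.56, 0.6], [632, -449, 200, 0, 0, 24.56, 0.6], [632, -449, 200, 0, 0, 24.56, 0.6], [632, -449, 200, 0, 0, 24.56, 0.6], [632, -449, 200, 0, 0, 24.56, 0.6]]])

```text
time_s: 2.82
tool_pos: [0.666, 0.0556, 0.1216]
tcp_rot: [179.9, 0.4, -0.1]
force: [-0.4, -0.5, 1.6]
opening: 0.597
```

send_rows(increments=[[[0, 0, 60, 0, 0, 0, 0.6], [0, 0, 90, 0, 0, 0, 0.6], [0, 0, 105, 0, 0, 0, 0.6], [0, 0, 115, 0, 0, 0, 0.6], [0, 0, 115, 0, 0, 0, 0.6], [0, 0, 115, 0, 0, 0, 0.6], [0, 0, 115, 0, 0, 0, 0.6]]])

```text
time_s: 3.7
tool_pos: [0.6693, 0.0573, 0.0114]
tcp_rot: [-180.0, -0.1, 0.0]
force: [0.3, 0.1, -0.1]
opening: 0.601
```

Run:
```python
from h import *
f=grab_frame("top"); g=grab_frame("side"); t=get_state(); print(t["tool_pos"],t["tcp_rot"],t["force"])
u,v=proj(g,t["tool_pos"])[0].astype(int); print(u,v,proj(f,t["tool_pos"]))
save(g,"a1",(u-50,v-40,u+50,v+30),8)
```

```text
[0.66903405 0.05726945 0.01104877] [-1.79993459e+02 -3.97169933e-02  1.76280734e-03] [-0.27299294 -0.36250021 -0.73402336]
241 246 [[251.23827775 171.77820232]]
```

View pics/a1.png

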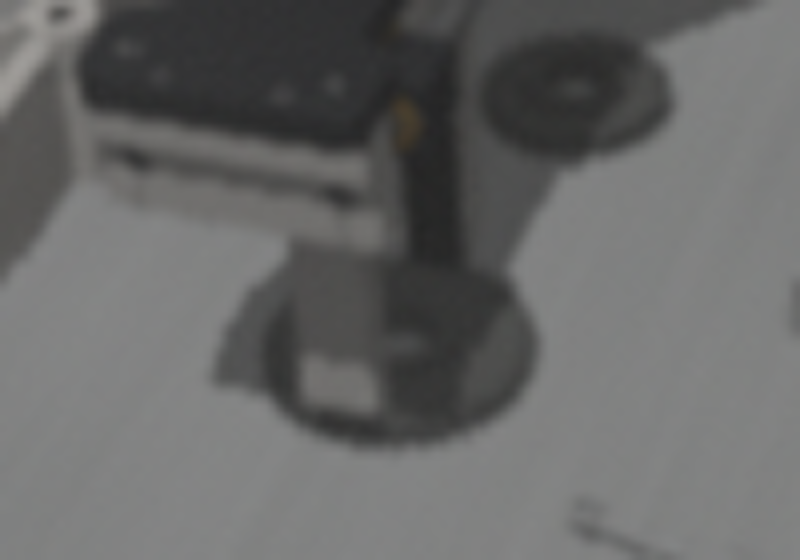

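send_rows(increments=[[[0, 0, 1.5, 0, 0, 0, 0.5], [0, 0, 1.5, 0, 0, 0, 0.4], [0, 0, 1.5, 0, 0, 0, 0.2], [0, 0, 1.5, 0, 0, 0, 0.2], [0, 0, 1.5, 0, 0, 0, 0.2], [0, 0, 1.5, 0, 0, 0, 0.2]]])

```text
time_s: 4.55
tool_pos: [0.6687, 0.0573, 0.0089]
tcp_rot: [-180.0, 0.0, 0.0]
force: [-0.4, 0.2, -1.7]
opening: 0.314
```

Run:
```python
from h import *
t=get_state(); print(t["tool_pos"],t["tcp_rot"],t["force"],t["opening"],t["joint_pos"].round(1))
```

```text
[0.66869421 0.057262   0.00893022] [-1.79997421e+02  7.39668738e-03  7.79849690e-03] [-0.37192324  0.20357103 -1.66761093] 0.3144857854285022 [  -0.2   36.9  -14.1   99.5   11.9   45.2 -110. ]
```

send_rows(increments=[[[0, 0, 0, 0, 0, 0, 0.65], [0, 0, 0, 0, 0, 0, 0.65], [0, 0, -6, 0, 0, -10, 0.65], [0, 0, -6, 0, 0, -90, 0.65], [0, 0, -6, 0, 0, -90, 0.65], [0, 0, -6, 0, 0, -90, 0.65], [0, 0, -6, 0, 0, -90, 0.65], [0, 0, -6, 0, 0, -90, 0.65], [0, 0, -6, 0, 0, -90, 0.65], [0, 0, -6, 0, 0, -90, 0.65], [0, 0, -6, 0, 0, -90, 0.65], [0, 0, -6, 0, 0, -90, 0.65], [0, 0, 0, 0, 0, -90, 0.6], [0, 0, 0, 0, 0, -90, 0.4], [0, 0, 0, 0, 0, -90, 0.2], [0, 0, 0, 0, 0, -90, 0.2], [0, 0, 0, 0, 0, -90, 0.2], [0, 0, 0, 0, 0, -90, 0.2]]])

```text
time_s: 6.8
tool_pos: [0.6688, 0.0574, 0.0091]
tcp_rot: [180.0, -0.0, 90.0]
force: [1.1, 0.3, 0.4]
opening: 0.316
```

Run:
```python
from h import *
f=grab_frame("top"); g=grab_frame("side"); t=get_state(); print(t["tool_pos"],t["tcp_rot"],t["force"],t["opening"],t["joint_pos"].round(1))
u,v=proj(g,t["tool_pos"])[0].astype(int); print(u,v,proj(f,t["tool_pos"]))
save(g,"a2",(u-50,v-40,u+50,v+30),8)
```

```text
[0.6688183  0.05736093 0.00907828] [ 1.79991145e+02 -1.16166661e-02  9.00055806e+01] [0.28171696 0.75415902 0.37103034] 0.3161157323913705 [ 14.7  40.9 -35.3  98.4  29.4  50.3 -33.4]
241 247 [[251.2458443 172.0342901]]
```

View pics/a2.png

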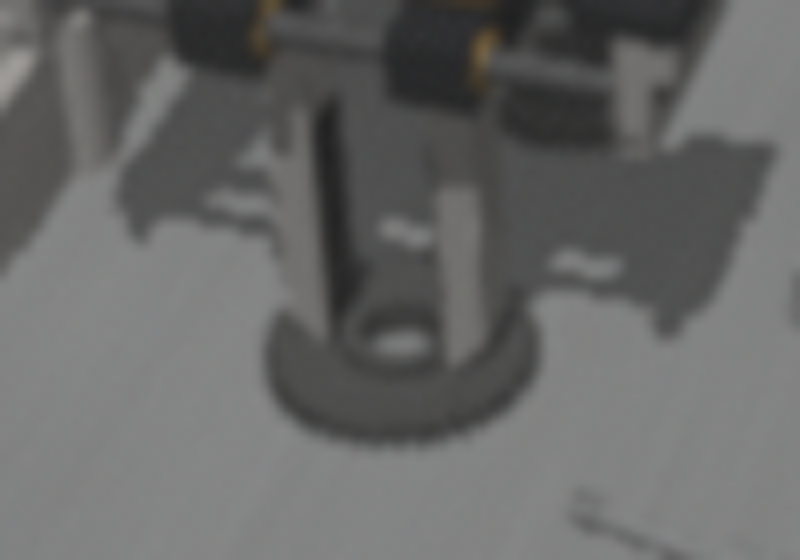

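send_rows(increments=[[[0, 0, -20, 0, 0, 0, 0.2], [0, 0, -60, 0, 0, 0, 0.2], [0, 0, -120, 0, 0, 0, 0.2], [0, 0, -180, 0, 0, 0, 0.2], [-40, -15, -200, 0, 0, 0, 0.2], [-90, -33, -200, 0, 0, 0, 0.2], [-140, -51, -200, 0, 0, 0, 0.2], [-190, -70, -200, 0, 0, 0, 0.2], [-240, -88, -200, 0, 0, 0, 0.2], [-290, -107, -200, 0, 0, 0, 0.2], [-335, -123, -200, 0, 0, 0, 0.2], [-370, -137, -195, 0, 0, 0, 0.2], [-390, -144, -180, 0, 0, 0, 0.2], [-397.5, -146.5, -160, 0, 0, 0, 0.2], [-397.5, -146.5, -155, 0, 0, 0, 0.2], [-397.5, -146.5, -150, 0, 0, 0, 0.2], [-397.5, -146.5, -150, 0, 0, 0, 0.2]]])

```text
time_s: 9.02
tool_pos: [0.5229, -0.3391, 0.1589]
tcp_rot: [180.0, -0.0, 90.1]
force: [0.9, -0.1, -2.1]
opening: 0.316
```

Run:
```python
from h import *
f=grab_frame("top"); g=grab_frame("side"); t=get_state(); print(t["tool_pos"],t["tcp_rot"],t["force"],t["opening"],t["joint_pos"].round(1))
a=cv2.resize(f["pixels"][185:255,375:445],(400,400),interpolation=cv2.INTER_CUBIC)
b=cv2.resize(g["pixels"][90:160,308:378],(400,400),interpolation=cv2.INTER_CUBIC)
cv2.imwrite("pics/b1.png",np.hstack([a,b])[:,:,::-1]); p=t["tool_pos"]-[0,0,.009]; print(proj(g,p))
```

```text
[ 0.52287035 -0.33967942  0.15940954] [1.79969090e+02 6.38635450e-03 9.00600974e+01] [ 0.59343275 -0.3176525  -2.58785312] 0.31749475748960915 [ 54.6  26.1 -36.1  99.7  17.5  59.8  12.5]
[[345.01289226 119.03807276]]
```

View pics/b1.png

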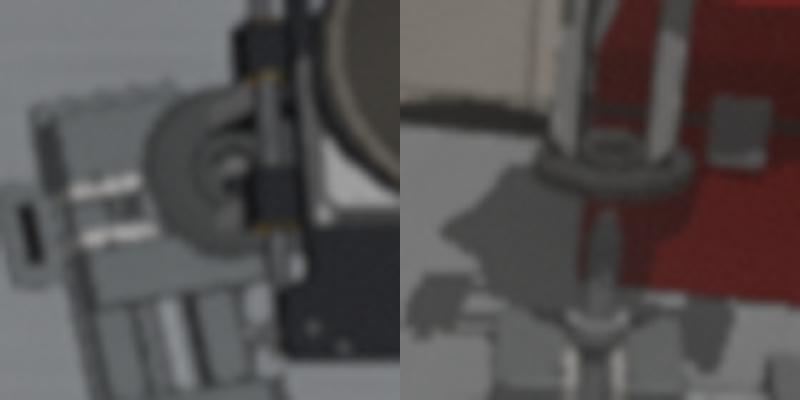

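send_rows(increments=[[[0, 1.5, 10, 0, 0, 0, 0.2], [0, 1.5, 18, 0, 0, 0, 0.2], [0, 1.5, 24, 0, 0, 0, 0.2], [0, 1.5, 27, 0, 0, 0, 0.2], [0, 1.5, 30, 0, 0, 0, 0.2], [0, 1.5, 30, 0, 0, 0, 0.2]]])

```text
time_s: 9.88
tool_pos: [0.5237, -0.3403, 0.1289]
tcp_rot: [-180.0, -0.0, 90.0]
force: [-0.6, -0.7, -2.1]
opening: 0.316
```

Run:
```python
from h import *
f=grab_frame("top"); g=grab_frame("side"); t=get_state(); print(t["tool_pos"],t["force"],t["torque"])
a=cv2.resize(f["pixels"][190:240,385:435],(400,400),interpolation=cv2.INTER_CUBIC)
b=cv2.resize(g["pixels"][100:150,318:368],(400,400),interpolation=cv2.INTER_CUBIC)
cv2.imwrite("pics/b2.png",np.hstack([a,b])[:,:,::-1]); p=t["tool_pos"]-[0,0,.009]; print(proj(g,p),proj(f,p))
```

```text
[ 0.52388234 -0.34032624  0.12913929] [ 0.35748115  0.09486372 -1.96818074] [ 0.02153826 -0.02079292 -0.02764667]
[[343.65750982 129.78972329]] [[411.20765294 216.42442689]]
```

View pics/b2.png

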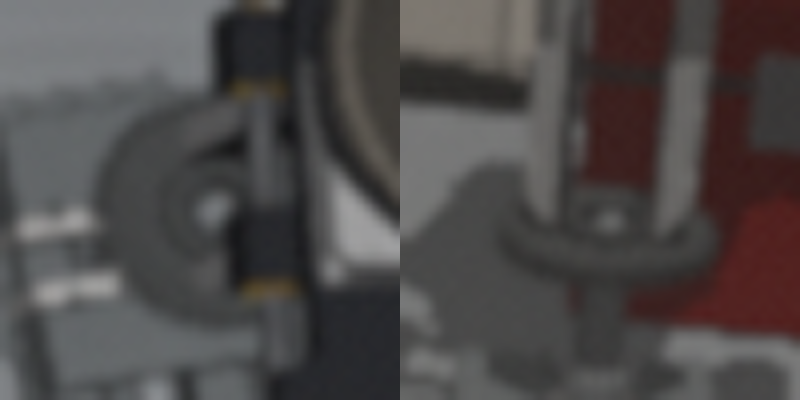

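The shaft end shows inside the bore in both views, at about (215,207) and (608,218) in the crop, with no contact force. I'll continue down.

send_rows(increments=[[[0, 0, 4, 0, 0, 0, 0.2], [0, 0, 8, 0, 0, 0, 0.2], [0, 0, 12, 0, 0, 0, 0.2], [0, 0, 14, 0, 0, 0, 0.2], [0, 0, 14, 0, 0, 0, 0.2]]])

```text
time_s: 10.6
tool_pos: [0.5237, -0.3402, 0.1148]
tcp_rot: [-180.0, -0.0, 90.0]
force: [0.9, 0.6, -1.6]
opening: 0.315
```

send_rows(increments=[[[0, 0, 8, 0, 0, 0, 0.2], [0, 0, 16, 0, 0, 0, 0.2], [0, 0, 22, 0, 0, 0, 0.2], [0, 0, 25, 0, 0, 0, 0.2], [0, 0, 26, 0, 0, 0, 0.2], [0, 0, 26, 0, 0, 0, 0.2]]])

```text
time_s: 11.35
tool_pos: [0.5239, -0.3403, 0.0891]
tcp_rot: [180.0, -0.0, 90.0]
force: [0.2, 0.1, -2.4]
opening: 0.316
```

send_rows(increments=[[[0, 0, 1.5, 0, 0, 0, 0.2], [0, 0, 1.5, 0, 0, 0, 0.3], [0, 0, 1.5, 0, 0, 0, 0.6], [0, 0, 1.5, 0, 0, 0, 0.6], [0, 0, 1.5, 0, 0, 0, 0.6], [0, 0, -10, 0, 0, 0, 0.6], [0, 0, -50, 0, 0, 0, 0.6], [0, 0, -100, 0, 0, 0, 0.6], [0, 0, -130, 0, 0, 0, 0.6], [0, 0, -130, 0, 0, 0, 0.6]]])

```text
time_s: 12.6
tool_pos: [0.525, -0.3407, 0.2224]
tcp_rot: [179.8, 0.2, 90.0]
force: [-0.4, 0.5, -0.6]
opening: 0.6
```

Run:
```python
from h import *
g=grab_frame("side"); t=get_state(); print(t["tool_pos"],t["force"],t["torque"])
save(g,"b3",(280,90,400,180),6)
```

```text
[ 0.52418963 -0.34049148  0.22048801] [-0.51128364 -0.89035674 -0.37634517] [ 0.01026986 -0.00457462 -0.02349327]
```

View pics/b3.png

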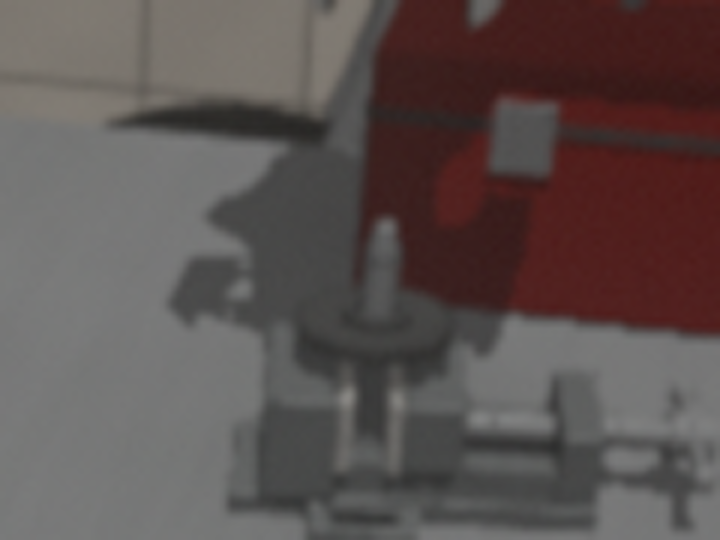

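The large gear is seated flat, with the shaft through it at (383,270) in the crop. Next is the middle gear.

send_rows(increments=[[[279, 135.7, 0, 0, 0, 90, 0.6], [279, 135.7, 0, 0, 0, 90, 0.6], [279, 135.7, 0, 0, 0, 90, 0.6], [279, 135.7, 0, 0, 0, 90, 0.6], [279, 135.7, 0, 0, 0, 90, 0.6], [279, 135.7, 0, 0, 0, 90, 0.6], [279, 135.7, 0, 0, 0, 90, 0.6], [279, 135.7, 0, 0, 0, 90, 0.6], [279, 135.7, 0, 0, 0, 90, 0.6], [279, 135.7, 0, 0, 0, 90, 0.6], [279, 135.7, 50, 0, 0, 90, 0.6], [279, 135.7, 110, 0, 0, 90, 0.6], [279, 135.7, 160, 0, 0, 90, 0.6], [279, 135.7, 190, 0, 0, 90, 0.6], [279, 135.7, 204, 0, 0, 90, 0.6], [279, 135.7, 210, 0, 0, 90, 0.6], [279, 135.7, 210, 0, 0, 90, 0.6], [279, 135.7, 210, 0, 0, 90, 0.6]]])

```text
time_s: 14.9
tool_pos: [0.6602, -0.0613, 0.0102]
tcp_rot: [180.0, -0.1, 0.0]
force: [0.0, 0.3, 0.6]
opening: 0.598
```

send_rows(increments=[[[0, 0, 0, 0, 0, 0, 0.4], [0, 0, 0, 0, 0, 0, 0.2], [0, 0, 0, 0, 0, 0, 0.2], [0, 0, 0, 0, 0, 0, 0.2], [0, 0, 0, 0, 0, 0, 0.2]]])

```text
time_s: 15.52
tool_pos: [0.6596, -0.0616, 0.0093]
tcp_rot: [180.0, -0.0, -0.0]
force: [-1.2, -2.2, 5.3]
opening: 0.318
```

send_rows(increments=[[[0, 0, 0, 0, 0, 0, 0.6], [0, 0, 0, 0, 0, 0, 0.6], [0, 0, -6, 0, 0, -10, 0.6], [0, 0, -6, 0, 0, -90, 0.6], [0, 0, -6, 0, 0, -90, 0.6], [0, 0, -6, 0, 0, -90, 0.6], [0, 0, -6, 0, 0, -90, 0.6], [0, 0, -6, 0, 0, -90, 0.6], [0, 0, -6, 0, 0, -90, 0.6], [0, 0, -6, 0, 0, -90, 0.6], [0, 0, -6, 0, 0, -90, 0.6], [0, 0, -6, 0, 0, -90, 0.6], [0, 0, 0, 0, 0, -90, 0.6], [0, 0, 0, 0, 0, -90, 0.4], [0, 0, 0, 0, 0, -90, 0.2], [0, 0, 0, 0, 0, -90, 0.2], [0, 0, 0, 0, 0, -90, 0.2], [0, 0, 0, 0, 0, -90, 0.2]]])

```text
time_s: 17.77
tool_pos: [0.6595, -0.0612, 0.0091]
tcp_rot: [180.0, -0.0, 90.0]
force: [0.8, 0.2, 0.0]
opening: 0.317
```

Run:
```python
from h import *
g=grab_frame("side"); t=get_state(); print(t["tool_pos"],t["tcp_rot"],t["force"],t["opening"])
u,v=proj(g,t["tool_pos"])[0].astype(int); print(u,v)
save(g,"c4",(u-50,v-40,u+50,v+30),8)
```

```text
[ 0.65952967 -0.06121416  0.00907509] [ 1.79990775e+02 -5.71413269e-03  9.00028419e+01] [-0.16405363  0.04657483  0.24736893] 0.31681876461825564
263 215
```

View pics/c4.png

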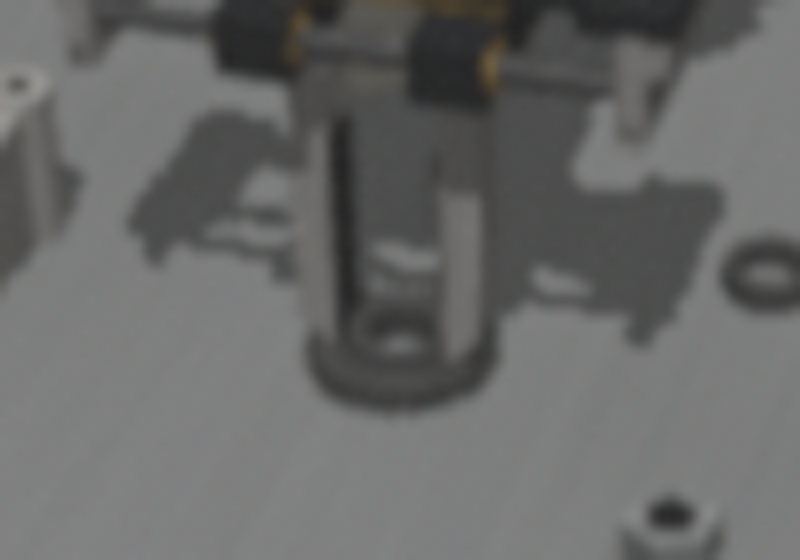

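send_rows(increments=[[[0, 0, -20, 0, 0, 0, 0.2], [0, 0, -60, 0, 0, 0, 0.2], [0, 0, -120, 0, 0, 0, 0.2], [0, 0, -175, 0, 0, 0, 0.2], [-20, -10, -205, 0, 0, 0, 0.2], [-60, -29, -210, 0, 0, 0, 0.2], [-110, -53.5, -210, 0, 0, 0, 0.2], [-160, -78, -210, 0, 0, 0, 0.2], [-210, -102, -205, 0, 0, 0, 0.2], [-250, -121.6, -190, 0, 0, 0, 0.2], [-270, -131, -170, 0, 0, 0, 0.2], [-279, -135.7, -155, 0, 0, 0, 0.2], [-279, -135.7, -148, 0, 0, 0, 0.2], [-279, -135.7, -144, 0, 0, 0, 0.2], [-279, -135.7, -134, 0, 0, 0, 0.2], [-279, -135.7, -124, 0, 0, 0, 0.2], [-279, -135.7, -114, 0, 0, 0, 0.2], [-279, -135.7, -110, 0, 0, 0, 0.2], [-279, -135.7, -110, 0, 0, 0, 0.2]]])

```text
time_s: 20.2
tool_pos: [0.5237, -0.3402, 0.1187]
tcp_rot: [-180.0, -0.0, 90.0]
force: [-0.4, -0.1, -1.1]
opening: 0.316
```

send_rows(increments=[[[0, 0, 8, 0, 0, 0, 0.2], [0, 0, 14, 0, 0, 0, 0.2], [0, 0, 17, 0, 0, 0, 0.2], [0, 0, 18, 0, 0, 0, 0.2], [0, 0, 18, 0, 0, 0, 0.2]]])

```text
time_s: 20.82
tool_pos: [0.5238, -0.3403, 0.101]
tcp_rot: [180.0, -0.0, 90.0]
force: [0.8, -0.9, -1.7]
opening: 0.315
```

send_rows(increments=[[[0, 0, 1.2, 0, 0, 0, 0.2], [0, 0, 1.2, 0, 0, 0, 0.3], [0, 0, 1.2, 0, 0, 0, 0.6], [0, 0, 1.2, 0, 0, 0, 0.6], [0, 0, 1.2, 0, 0, 0, 0.6], [0, 0, -10, 0, 0, 0, 0.6], [0, 0, -50, 0, 0, 0, 0.6], [0, 0, -100, 0, 0, 0, 0.6], [0, 0, -120, 0, 0, 0, 0.6], [0, 0, -120, 0, 0, 0, 0.6]]])

```text
time_s: 22.08
tool_pos: [0.5244, -0.3406, 0.2227]
tcp_rot: [179.9, 0.1, 90.0]
force: [-0.5, -0.2, -0.2]
opening: 0.598
```

send_rows(increments=[[[216.5, 39.7, 0, 0, 0, 90, 0.6], [216.5, 39.7, 0, 0, 0, 90, 0.6], [216.5, 39.7, 0, 0, 0, 90, 0.6], [216.5, 39.7, 0, 0, 0, 90, 0.6], [216.5, 39.7, 0, 0, 0, 90, 0.6], [216.5, 39.7, 0, 0, 0, 90, 0.6], [216.5, 39.7, 0, 0, 0, 90, 0.6], [216.5, 39.7, 0, 0, 0, 90, 0.6], [216.5, 39.7, 0, 0, 0, 90, 0.6], [216.5, 39.7, 0, 0, 0, 90, 0.6], [216.5, 39.7, 50, 0, 0, 90, 0.6], [216.5, 39.7, 110, 0, 0, 90, 0.6], [216.5, 39.7, 160, 0, 0, 90, 0.6], [216.5, 39.7, 195, 0, 0, 90, 0.6], [216.5, 39.7, 211, 0, 0, 90, 0.6], [216.5, 39.7, 217, 0, 0, 90, 0.6], [216.5, 39.7, 217.5, 0, 0, 90, 0.6], [216.5, 39.7, 217.5, 0, 0, 90, 0.6]]])

```text
time_s: 24.32
tool_pos: [0.5642, -0.124, 0.0046]
tcp_rot: [180.0, -0.1, 0.0]
force: [-0.2, -0.3, -0.1]
opening: 0.6
```

Run:
```python
from h import *
g=grab_frame("side"); t=get_state(); print(t["tool_pos"],t["tcp_rot"],t["force"],t["opening"])
u,v=proj(g,t["tool_pos"])[0].astype(int); print(u,v)
p=g["pixels"]
a=cv2.resize(p[v-35:v+25,u-30:u+30],(400,400),interpolation=cv2.INTER_CUBIC)
b=cv2.resize(p[115:175,313:373],(400,400),interpolation=cv2.INTER_CUBIC)
cv2.imwrite("pics/d1.png",np.hstack([a,b])[:,:,::-1])
```

```text
[ 0.56413811 -0.12395117  0.0045718 ] [ 1.79976913e+02 -9.07172742e-02  5.74884982e-03] [ 0.29608711 -0.20755585 -0.79960484] 0.6028000301198984
309 208
```

View pics/d1.png

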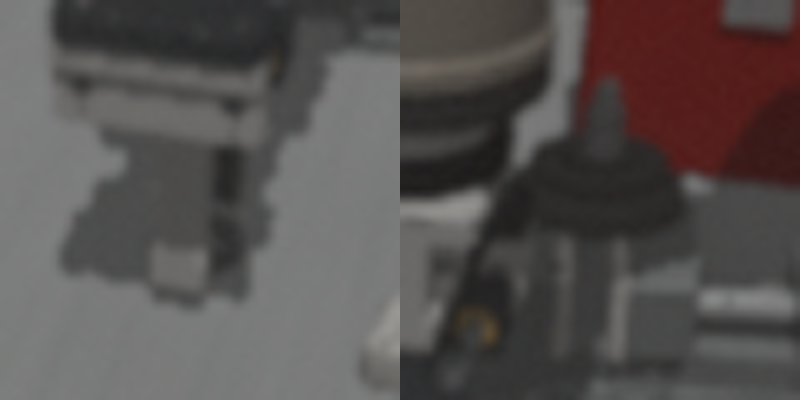

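The middle gear sits flat on the large gear at (605,170), and the fingers straddle the collar at (180,270). Pinching next.

send_rows(increments=[[[0, 0, 0, 0, 0, 0, 0.4], [0, 0, 0, 0, 0, 0, 0.2], [0, 0, 0, 0, 0, 0, 0.2], [0, 0, 0, 0, 0, 0, 0.2], [0, 0, 0, 0, 0, 0, 0.2]]])

```text
time_s: 25.0
tool_pos: [0.5635, -0.1239, 0.0036]
tcp_rot: [180.0, -0.0, 0.0]
force: [-0.9, -1.4, 4.5]
opening: 0.308
```

send_rows(increments=[[[0, 0, 0, 0, 0, 0, 0.6], [0, 0, 0, 0, 0, 0, 0.6], [0, 0, -2, 0, 0, -10, 0.6], [0, 0, -2, 0, 0, -90, 0.6], [0, 0, -2, 0, 0, -90, 0.6], [0, 0, -2, 0, 0, -90, 0.6], [0, 0, -2, 0, 0, -90, 0.6], [0, 0, -2, 0, 0, -90, 0.6], [0, 0, -2, 0, 0, -90, 0.6], [0, 0, -2, 0, 0, -90, 0.6], [0, 0, -2, 0, 0, -90, 0.6], [0, 0, -2, 0, 0, -90, 0.6], [0, 0, 0, 0, 0, -90, 0.6], [0, 0, 0, 0, 0, -90, 0.4], [0, 0, 0, 0, 0, -90, 0.2], [0, 0, 0, 0, 0, -90, 0.2], [0, 0, 0, 0, 0, -90, 0.2], [0, 0, 0, 0, 0, -90, 0.2]]])

```text
time_s: 27.25
tool_pos: [0.5635, -0.1237, 0.0035]
tcp_rot: [180.0, -0.0, 90.0]
force: [-0.8, 1.0, 0.4]
opening: 0.306
```

send_rows(increments=[[[0, 0, -20, 0, 0, 0, 0.2], [0, 0, -60, 0, 0, 0, 0.2], [0, 0, -120, 0, 0, 0, 0.2], [0, 0, -175, 0, 0, 0, 0.2], [-20, -3.7, -190, 0, 0, 0, 0.2], [-60, -11, -190, 0, 0, 0, 0.2], [-110, -20, -190, 0, 0, 0, 0.2], [-160, -29.5, -190, 0, 0, 0, 0.2], [-195, -35.8, -185, 0, 0, 0, 0.2], [-211, -38.7, -170, 0, 0, 0, 0.2], [-216.5, -39.7, -155, 0, 0, 0, 0.2], [-216.5, -39.7, -145, 0, 0, 0, 0.2], [-216.5, -39.7, -140, 0, 0, 0, 0.2], [-216.5, -39.7, -130, 0, 0, 0, 0.2], [-216.5, -39.7, -123, 0, 0, 0, 0.2], [-216.5, -39.7, -120, 0, 0, 0, 0.2], [-216.5, -39.7, -120, 0, 0, 0, 0.2]]])

```text
time_s: 29.38
tool_pos: [0.5238, -0.3402, 0.1234]
tcp_rot: [-180.0, -0.0, 90.0]
force: [-0.2, -0.4, 0.1]
opening: 0.31
```

send_rows(increments=[[[0, 0, 5, 0, 0, 0, 0.2], [0, 0, 10, 0, 0, 0, 0.2], [0, 0, 14, 0, 0, 0, 0.2], [0, 0, 16, 0, 0, 0, 0.2], [0, 0, 16, 0, 0, 0, 0.2]]])

```text
time_s: 30.0
tool_pos: [0.5238, -0.3402, 0.1074]
tcp_rot: [-180.0, -0.0, 90.0]
force: [-0.1, -0.9, -0.8]
opening: 0.309
```

Run:
```python
from h import *
g=grab_frame("side"); f=grab_frame("top"); t=get_state(); print(t["tool_pos"],t["tcp_rot"],t["force"],t["opening"])
a=cv2.resize(f["pixels"][190:240,385:435],(400,400),interpolation=cv2.INTER_CUBIC)
b=cv2.resize(g["pixels"][110:160,318:368],(400,400),interpolation=cv2.INTER_CUBIC)
cv2.imwrite("pics/d2.png",np.hstack([a,b])[:,:,::-1])
```

```text
[ 0.52386651 -0.34026529  0.10757713] [ 1.79993233e+02 -3.09708365e-03  9.00076033e+01] [-0.03792643  0.548266   -0.28156292] 0.3057354733817771
```

View pics/d2.png

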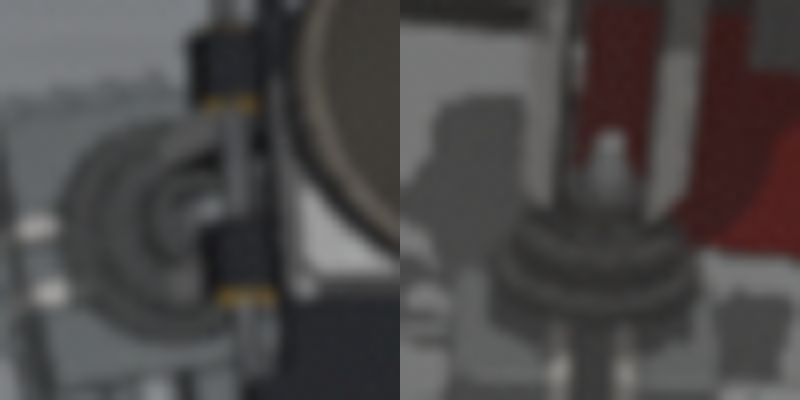

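send_rows(increments=[[[0, 0, 1.5, 0, 0, 0, 0.2], [0, 0, 1.5, 0, 0, 0, 0.3], [0, 0, 1.5, 0, 0, 0, 0.6], [0, 0, 1.5, 0, 0, 0, 0.6], [0, 0, 1.5, 0, 0, 0, 0.6], [0, 0, -10, 0, 0, 0, 0.6], [0, 0, -50, 0, 0, 0, 0.6], [0, 0, -100, 0, 0, 0, 0.6], [0, 0, -115, 0, 0, 0, 0.6], [0, 0, -115, 0, 0, 0, 0.6]]])

```text
time_s: 31.35
tool_pos: [0.5241, -0.3405, 0.2235]
tcp_rot: [179.9, 0.1, 90.0]
force: [-0.1, 0.9, -0.4]
opening: 0.602
```

send_rows(increments=[[[406.2, -67.3, 0, 0, 0, 90, 0.6], [406.2, -67.3, 0, 0, 0, 90, 0.6], [406.2, -67.3, 0, 0, 0, 90, 0.6], [406.2, -67.3, 0, 0, 0, 90, 0.6], [406.2, -67.3, 0, 0, 0, 90, 0.6], [406.2, -67.3, 0, 0, 0, 90, 0.6], [406.2, -67.3, 0, 0, 0, 90, 0.6], [406.2, -67.3, 0, 0, 0, 90, 0.6], [406.2, -67.3, 0, 0, 0, 90, 0.6], [406.2, -67.3, 0, 0, 0, 90, 0.6], [406.2, -67.3, 0, 0, 0, 90, 0.6], [406.2, -67.3, 0, 0, 0, 90, 0.6], [406.2, -67.3, 50, 0, 0, 90, 0.6], [406.2, -67.3, 110, 0, 0, 90, 0.6], [406.2, -67.3, 150, 0, 0, 90, 0.6], [406.2, -67.3, 170, 0, 0, 90, 0.6], [406.2, -67.3, 170, 0, 0, 90, 0.6], [406.2, -67.3, 170, 0, 0, 90, 0.6]]])

```text
time_s: 33.6
tool_pos: [0.4569, 0.066, 0.0533]
tcp_rot: [-180.0, -0.0, 0.0]
force: [0.2, 0.7, 0.2]
opening: 0.6
```

Run:
```python
from h import *
g=grab_frame("side"); t=get_state(); print(t["tool_pos"],t["tcp_rot"],t["force"],t["opening"],t["joint_pos"].round(1))
u,v=proj(g,t["tool_pos"]-[0,0,.045])[0].astype(int); print(u,v)
p=g["pixels"]
a=cv2.resize(p[v-40:v+20,u-30:u+30],(400,400),interpolation=cv2.INTER_CUBIC)
b=cv2.resize(p[115:175,313:373],(400,400),interpolation=cv2.INTER_CUBIC)
cv2.imwrite("pics/e1.png",np.hstack([a,b])[:,:,::-1])
```

```text
[0.45717562 0.06597147 0.05350595] [-1.79992373e+02 -8.47847920e-02  2.57031896e-03] [ 0.56349093 -0.14132294  0.80644437] 0.5998166038357728 [  25.4   23.8  -48.8  124.    26.6   42.8 -130.9]
341 269
```

View pics/e1.png

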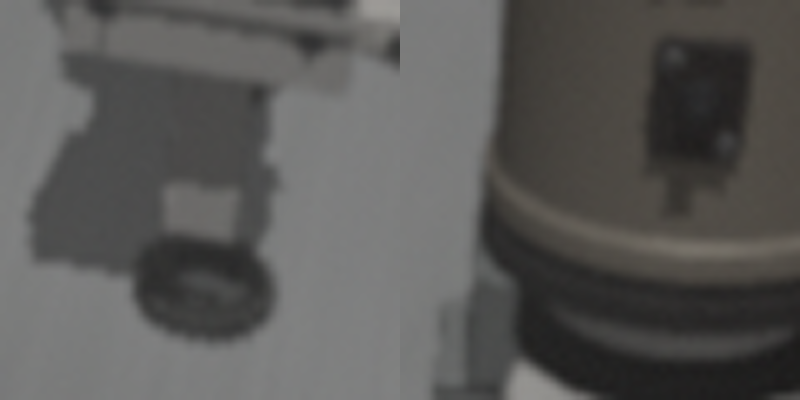

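The small dark gear is below the fingers at (205,285); the arm hides the stack. I'll lower and pinch twice.

send_rows(increments=[[[0, 0, 25, 0, 0, 0, 0.6], [0, 0, 37, 0, 0, 0, 0.6], [0, 0, 42, 0, 0, 0, 0.6], [0, 0, 43.5, 0, 0, 0, 0.6], [0, 0, 43.5, 0, 0, 0, 0.6], [0, 0, 43.5, 0, 0, 0, 0.4], [0, 0, 43.5, 0, 0, 0, 0.2], [0, 0, 43.5, 0, 0, 0, 0.2], [0, 0, 43.5, 0, 0, 0, 0.2], [0, 0, 43.5, 0, 0, 0, 0.2]]])

```text
time_s: 34.9
tool_pos: [0.4565, 0.0658, 0.0091]
tcp_rot: [180.0, -0.0, 0.0]
force: [0.2, -0.4, 4.5]
opening: 0.319
```

send_rows(increments=[[[0, 0, 0, 0, 0, 0, 0.6], [0, 0, 0, 0, 0, 0, 0.6], [0, 0, -6, 0, 0, -10, 0.6], [0, 0, -6, 0, 0, -90, 0.6], [0, 0, -6, 0, 0, -90, 0.6], [0, 0, -6, 0, 0, -90, 0.6], [0, 0, -6, 0, 0, -90, 0.6], [0, 0, -6, 0, 0, -90, 0.6], [0, 0, -6, 0, 0, -90, 0.6], [0, 0, -6, 0, 0, -90, 0.6], [0, 0, -6, 0, 0, -90, 0.6], [0, 0, -6, 0, 0, -90, 0.6], [0, 0, 0, 0, 0, -90, 0.6], [0, 0, 0, 0, 0, -90, 0.6], [0, 0, 0, 0, 0, -90, 0.4], [0, 0, 0, 0, 0, -90, 0.2], [0, 0, 0, 0, 0, -90, 0.2], [0, 0, 0, 0, 0, -90, 0.2], [0, 0, 0, 0, 0, -90, 0.2]]])

```text
time_s: 37.28
tool_pos: [0.4565, 0.0659, 0.0091]
tcp_rot: [180.0, -0.0, 90.0]
force: [-0.4, -0.1, 1.3]
opening: 0.317
```

send_rows(increments=[[[0, 0, -20, 0, 0, 0, 0.2], [0, 0, -60, 0, 0, 0, 0.2], [0, 0, -120, 0, 0, 0, 0.2], [0, 0, -175, 0, 0, 0, 0.2], [-20, 3.3, -200, 0, 0, 0, 0.2], [-60, 10, -200, 0, 0, 0, 0.2], [-110, 18.2, -200, 0, 0, 0, 0.2], [-160, 26.5, -200, 0, 0, 0, 0.2], [-210, 34.8, -200, 0, 0, 0, 0.2], [-260, 43, -200, 0, 0, 0, 0.2], [-310, 51.3, -200, 0, 0, 0, 0.2], [-355, 58.8, -200, 0, 0, 0, 0.2], [-390, 64.6, -190, 0, 0, 0, 0.2], [-406.2, 67.3, -170, 0, 0, 0, 0.2], [-406.2, 67.3, -155, 0, 0, 0, 0.2], [-406.2, 67.3, -150, 0, 0, 0, 0.2], [-406.2, 67.3, -145, 0, 0, 0, 0.2], [-406.2, 67.3, -145, 0, 0, 0, 0.2]]])

```text
time_s: 39.52
tool_pos: [0.5239, -0.3396, 0.1542]
tcp_rot: [180.0, 0.0, 90.1]
force: [0.6, 0.4, -1.2]
opening: 0.323
```

Run:
```python
from h import *
g=grab_frame("side"); f=grab_frame("top"); t=get_state(); print(t["tool_pos"],t["tcp_rot"],t["force"],t["opening"])
a=cv2.resize(f["pixels"][190:240,385:435],(400,400),interpolation=cv2.INTER_CUBIC)
b=cv2.resize(g["pixels"][105:155,318:368],(400,400),interpolation=cv2.INTER_CUBIC)
cv2.imwrite("pics/e2.png",np.hstack([a,b])[:,:,::-1])
```

```text
[ 0.52403587 -0.3400488   0.15452238] [1.79970836e+02 2.65070383e-02 9.00267802e+01] [-0.07143167  0.9033445  -0.67358216] 0.31914580077288535
```

View pics/e2.png

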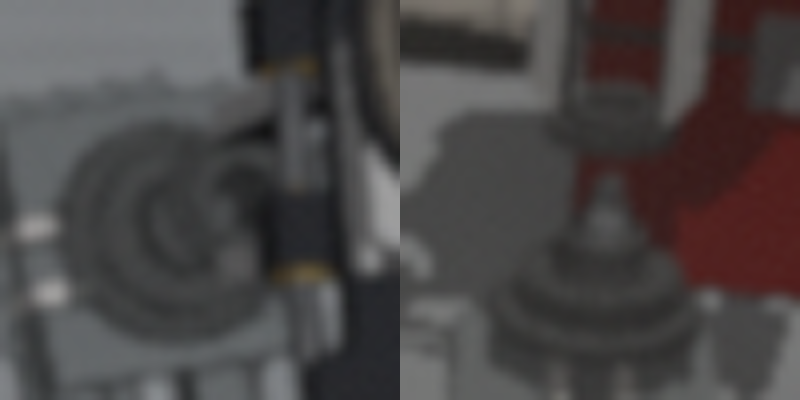

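The collar lies on the middle gear's hub at (605,235), and the small gear hangs above the shaft at (612,120). Lowering now.

send_rows(increments=[[[0, 0, 8, 0, 0, 0, 0.2], [0, 0, 14, 0, 0, 0, 0.2], [0, 0, 19, 0, 0, 0, 0.2], [0, 0, 23, 0, 0, 0, 0.2], [0, 0, 25, 0, 0, 0, 0.2], [0, 0, 25, 0, 0, 0, 0.2]]])

```text
time_s: 40.38
tool_pos: [0.5238, -0.3402, 0.1289]
tcp_rot: [-180.0, -0.0, 90.0]
force: [0.1, 0.0, -1.0]
opening: 0.318
```

send_rows(increments=[[[0, 0, 3, 0, 0, 0, 0.2], [0, 0, 5, 0, 0, 0, 0.2], [0, 0, 6.5, 0, 0, 0, 0.2], [0, 0, 6.5, 0, 0, 0, 0.2], [0, 0, 6.5, 0, 0, 0, 0.2]]])

```text
time_s: 41.0
tool_pos: [0.5238, -0.3403, 0.1225]
tcp_rot: [180.0, -0.0, 90.0]
force: [0.8, 0.5, -0.8]
opening: 0.319
```

send_rows(increments=[[[0, 0, 1.2, 0, 0, 0, 0.2], [0, 0, 1.2, 0, 0, 0, 0.3], [0, 0, 1.2, 0, 0, 0, 0.6], [0, 0, 1.2, 0, 0, 0, 0.6], [0, 0, 1.2, 0, 0, 0, 0.6], [0, 0, -10, 0, 0, 0, 0.6], [0, 0, -50, 0, 0, 0, 0.6], [0, 0, -110, 0, 0, 0, 0.6], [0, 0, -160, 0, 0, 0, 0.6], [0, 0, -200, 0, 0, 0, 0.6], [0, 0, -200, 0, 0, 0, 0.6], [0, 0, -200, 0, 0, 0, 0.6]]])

```text
time_s: 42.5
tool_pos: [0.5235, -0.3402, 0.3223]
tcp_rot: [-180.0, 0.0, 90.0]
force: [0.7, 0.5, 0.0]
opening: 0.6
```

Run:
```python
from h import *
g=grab_frame("side"); f=grab_frame("top"); t=get_state(); print(t["time_s"],t["tool_pos"],t["force"],t["opening"])
a=cv2.resize(f["pixels"][140:290,190:340],(400,400),interpolation=cv2.INTER_CUBIC)
b=cv2.resize(g["pixels"][110:160,318:368],(400,400),interpolation=cv2.INTER_CUBIC)
cv2.imwrite("pics/z.png",np.hstack([a,b])[:,:,::-1])
```

```text
42.6 [ 0.52329014 -0.34018821  0.32152566] [-0.67122297 -0.42734275  0.64916135] 0.6022449387316152
```

View pics/z.png

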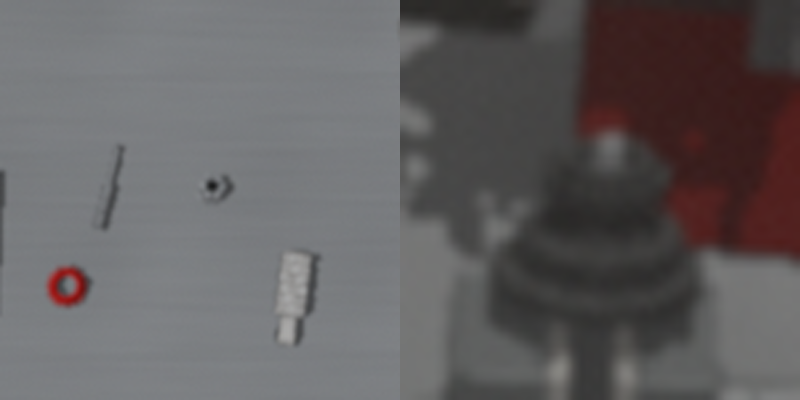

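The small gear lies flat on top at (605,175) with the shaft end showing at (610,145). The red ring, nut, valve tool and peg are where they were.

```bash
python3 -c "
from plant import job; print(job.sign_off())"
```

```text
the job is handed in; nothing more can be done
None
```

The gear cluster is built on the shaft in the order asked: large gear, middle gear, collar, then small gear. I handed the job in at about 42.6 s.

- **Grasping:** I gripped each part twice at right angles to centre it. I then lowered it onto the shaft at x 0.524, y −0.3405 and released it about 1 mm or less above its seat.
- **Forces:** the wrist readings stayed within about 6 N, and I saw no sideways push during any insertion.
- **Last check:** the final side picture shows all four parts lying flat with the shaft end standing out on top. The gripper was open, about 190 mm above the shaft end.
- **Other things on the bench:** the final top picture shows the red look-alike, nut, valve tool and foot peg where they were. I did not re-check the grip and the bottle in a final picture, but the arm's path stayed clear of both.
- **Disagreements:** the two cameras differed by about 3 to 5 mm in y, and more at the shaft. I settled this by comparing against the gripped gear positions. The gripper opening also read about 2 mm narrower than the 32 mm hubs and about 1 mm narrower than the 30 mm collar, with no effect on the grasps.

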